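# Log two cells on the microscope counter

### The job

On the white cell counter on the lab bench, start a new tally: press the red key to clear it, then the yellow key, then the blue key. Push each key fully down and let it come right up before pressing the next, and do not press the green key.

Things in the scene. Friction and masses are not known exactly. Their poses are not given: they have to be found in the camera images.
- red_key_top (a point): Centre of the top of the red key (clears the count), moving with it: a round flat spring key 32 mm across, standing 12 mm proud of its grey collar (48 mm across); top 69 mm above the bench when up. All four keys are alike: 8 mm of travel straight down, 1.4 N starts it, 4.5 N takes it fully down, it springs back when let go.
- yellow_key_top (a point): Centre of the top of the yellow key (first cell type), moving with it: a round flat spring key 32 mm across, standing 12 mm proud of its grey collar (48 mm across); top 69 mm above the bench when up. The keys stand in one row, 60 mm apart centre to centre, along the long side of the counter; which colour is where differs each time.
- blue_key_top (a point): Centre of the top of the blue key (second cell type), moving with it: a round flat spring key 32 mm across, standing 12 mm proud of its grey collar (48 mm across); top 69 mm above the bench when up. The counter is a white case 150 x 280 mm, 45 mm high, fixed to the bench, with a black display strip behind the keys.
- green_key_top (a point): Centre of the top of the green key (a cell type not seen this time; not to be pressed), moving with it: a round flat spring key 32 mm across, standing 12 mm proud of its grey collar (48 mm across); top 69 mm above the bench when up. Axes of all four points: z up, y along the row of keys, x across it towards the display.

How it is judged:
On the way, in this order (a step that is already met when the one before it is completed fails the run):
1. the red key is pressed down (at least 5 of its 8 mm) (distance of red_key_top from where it was at the start of the episode above 0.005 m), for 0.05 s.
2. the red key has come up again (distance of red_key_top from where it was at the start of the episode below 0.002 m), for 0.05 s.
3. the yellow key is pressed down (at least 5 of its 8 mm) (distance of yellow_key_top from where it was at the start of the episode above 0.005 m), for 0.05 s.
4. the yellow key has come up again (distance of yellow_key_top from where it was at the start of the episode below 0.002 m), for 0.05 s.
5. the blue key is pressed down (at least 5 of its 8 mm) (distance of blue_key_top from where it was at the start of the episode above 0.005 m), for 0.05 s.
6. the blue key has come up again (distance of blue_key_top from where it was at the start of the episode below 0.002 m), for 0.05 s.
At the end, for the whole second after the job is handed in: After red, yellow and blue have each been pressed (at least 5 of 8 mm) and released in that order, all four keys are up again (within 2 mm of where they began) (distance of each of red_key_top, yellow_key_top, blue_key_top, green_key_top from where it was at the start of the episode below 0.002 m); the robot touches nothing.
It fails at once if the green key is pressed (more than 3 mm) (distance of green_key_top from where it was at the start of the episode above 0.003 m).
It fails at once if two keys are down at once (each more than 3 mm) (distance of each of red_key_top, yellow_key_top from where it was at the start of the episode above 0.003 m or distance of each of red_key_top, blue_key_top from where it was at the start of the episode above 0.003 m or distance of each of yellow_key_top, blue_key_top from where it was at the start of the episode above 0.003 m).
It also fails if it takes over 38 s, if anything falls off the work surface, if the arm or the gripper's body presses on something with over 40 N, if the wrist force passes 120 N, or if a joint passes its speed limit or range.

### The arm

A 7-joint arm with a two-finger parallel gripper is mounted at the origin on the work surface. World frame = base frame: x ahead of the robot, y to its left, z up, the work surface at z = 0. Lengths are in m, angles in rad, forces in N, time in s.
With the tool pointing down it reaches from about 0.425 to 0.95 m from the base axis. Payload 4.7 kg.
Tool frame: the origin (TCP) lies midway between the tips of the shut fingers; the grasp point (between the pads) lies 19 mm behind it (bot.pinch_z is the distance from the TCP to the grasp point, in m); z points along the fingers, x is the direction in which the jaws open and shut, and the axes are right-handed (so a half turn about z gives the same grasp; the last joint's range is limited). The gripper opens to 87 mm and grips with 3 to 60 N. Pads are 19 mm wide; open, the fingers measure 117 mm over their backs; the gripper's body (75 mm by 190 mm) begins 51 mm behind the grasp point.
Start: joints at [1.089, 0.469, -0.049, 1.532, 0.024, 1.141, -0.082], TCP at [0.295, -0.607, 0.223] pointing down, gripper open.
Joint ranges: [-2.59, 2.59], [-0.33, 1.99], [-1.39, 1.29], [0.1, 2.45], [-1.04, 4.18], [0.21, 1.99], [-2.66, 2.66]. Speed limits (rad/s): [2.57, 2.57, 3.14, 3.14, 3.14, 3.14, 3.14].

### API

Orientations are given as a unit quaternion [w, x, y, z].
In Python, from cell import bot gives the robot as it stands. Calls block until the motion is done:
- bot.goto(position, orientation): joint-space move of the TCP to a pose.
- bot.line_to(position, ori=None, feed=0.15): straight line of the TCP; ori=None keeps the orientation; feed is the mean speed in m/s.
- bot.move_j(angles): joint-space move.
- bot.command_gripper(opening): opening from 0.0 (shut) to 1.0 (fully open); the grip force is fixed at half the most; returns when the fingers have stopped.
- bot.wait(seconds).
- bot.solve_ik(position, orientation): joint angles nearest the present ones, or None.
- bot.sense(): the state.
- bot.snapshot(name): name is "scene" or "side" or "wrist"; returns the picture (420x560x3 uint8, red, green, blue); there is no depth.
- bot.get_calibration(name): a dict with "fx", "fy", "cx", "cy" (pixels), "rvec" (rotation vector, rad) and "tvec" (3), from world to camera coordinates, as OpenCV has them. Camera axes: x right, y down, z forward; pixel columns grow to the right and rows downward; lengths in m; the calibration is good to about 2 mm. A picture is of the moment at which its call begins: read the wrist's pose just before it. get_calibration takes no time and is no camera call; for the wrist camera it gives the pose at the moment of the call.
A pose or a line that the arm cannot do raises bot.MotionError and nothing moves.
- bot.sign_off(): hands the job in, once; it reports no verdict.
The state is a dict: "t": time; "joint_positions": joint angles; "qd": joint speeds; "joint_torque": joint torques, N m; "tcp_pos": TCP position; "tool_rot": TCP orientation; "wrist_force": force on the tool from outside, world axes, zero at the start; "moment": the same for the moment, N m; "grip_width": opening from 0.0 (shut) to 1.0 (fully open).
Only numpy, scipy, OpenCV 4.12 (cv2) and the standard library are available. Lean on these libraries where they do the work, as an engineer would, in place of code of your own. Each camera call takes 0.05 s, during which the arm holds its last target. There are 200 camera calls.

## Working session

There is one attempt and no reset: what is moved stays moved. The work goes in short steps, each a Python script; the robot and the scene stay as the last script left them, time stands still between calls to the robot, and variables do not carry over. Pictures are saved under pics/ and viewed, about 8 in all and at most 12, crops included, and the job is handed in when it is done.

```bash
mkdir -p pics; python3 - <<'E'
from cell import bot
import cv2,numpy as np
a=[bot.snapshot(n) for n in("scene","side")]
for n,i in zip(("scene","side"),a): cv2.imwrite(f"pics/{n}0.png",i[:,:,::-1])
cv2.imwrite("pics/both0.png",cv2.resize(np.vstack(a),(560,600))[:,:,::-1]) if 0 else None
s=bot.sense();print(s["t"],s["tcp_pos"],s["tool_rot"],s["grip_width"])
for n in("scene","side"):print(bot.get_calibration(n))
E
```

```text
0.1 [ 0.2950363  -0.60648912  0.2215737 ] [-4.42052293e-04  8.47775603e-01 -5.30354318e-01 -7.93307284e-04] 0.9987070752336774
{'fx': 436.97886817491417, 'fy': 436.97886817491417, 'cx': 281.8767904479171, 'cy': 215.70332539620307, 'rvec': array([ 1.40532686,  2.04810722, -0.95662895]), 'tvec': array([ 0.15938049, -0.26687904,  1.1149161 ])}
{'fx': 435.4252073005752, 'fy': 435.4252073005752, 'cx': 284.186685046298, 'cy': 218.72470302369928, 'rvec': array([ 2.37171699, -0.40312157,  0.13265529]), 'tvec': array([-0.50179538,  0.24083187,  0.57928089])}
```

View pics/scene0.png

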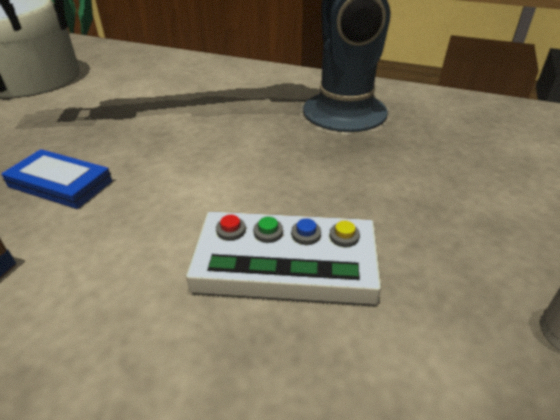

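View pics/side0.png

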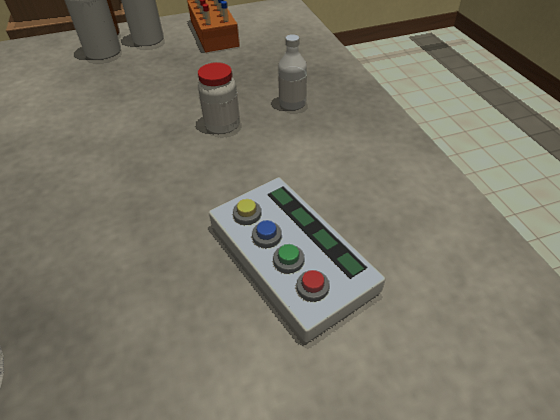

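The scene view shows the keys in a row at (230,222) red, (268,225) green, (306,228) blue and (345,230) yellow. The side view has the same order, at (313,282), (288,254), (266,230) and (247,207), with a jar nearby at (220,100).

```bash
cat >h.py <<'E'
import cv2,numpy as np
RNG={'red':[(0,8),(172,180)],'yellow':[(22,34)],'green':[(50,80)],'blue':[(105,125)]}
def ray(c,px,z):
    K=np.array([[c['fx'],0,c['cx']],[0,c['fy'],c['cy']],[0,0,1]]);R=cv2.Rodrigues(c['rvec'])[0]
    o=-R.T@c['tvec'];d=R.T@np.linalg.inv(K)@[*px,1];return o+d*(z-o[2])/d[2]
def keys(img,win,guess=None,amin=40):
    hsv=cv2.cvtColor(img,cv2.COLOR_RGB2HSV);x0,y0,x1,y1=win;out={}
    for k,rs in RNG.items():
        m=np.zeros(hsv.shape[:2],np.uint8)
        for a,b in rs:m|=cv2.inRange(hsv,(a,110,80),(b,255,255))
        w=np.zeros_like(m);w[y0:y1,x0:x1]=m[y0:y1,x0:x1]
        n,l,st,ce=cv2.connectedComponentsWithStats(w)
        if n>1:
            i=1+np.argmax(st[1:,4]);out[k]=(ce[i],st[i])
    return out
E
python3 - <<'E'
from h import *
from cell import bot
for n,w in(("scene",(205,205,370,250)),("side",(225,190,340,305))):
    c=bot.get_calibration(n);k=keys(cv2.imread(f"pics/{n}0.png")[:,:,::-1].copy(),w)
    P={}
    for q,(ce,st) in k.items():P[q]=ray(c,ce,.065);print(n,q,ce.round(1),st,P[q].round(4))
    o=[P[q][:2] for q in('red','green','blue','yellow')];print(np.linalg.norm(np.diff(o,axis=0),axis=1))
c=bot.get_calibration("side");print("jar base",ray(c,(222,128),0),ray(c,(216,75),.1),"tops")
E
```

```text
scene red [229.6 223. ] [220 215  20  17 281] [ 0.5617 -0.041   0.065 ]
scene yellow [344.7 229.2] [335 221  21  18 301] [0.5115 0.1309 0.065 ]
scene green [267.6 223.6] [258 217  20  15 216] [0.5418 0.0151 0.065 ]
scene blue [305.9 226.5] [297 219  19  17 255] [0.5268 0.0732 0.065 ]
[0.05949069 0.06002718 0.05971079]
side red [312.9 279.4] [302 270  22  19 323] [ 0.5602 -0.0426  0.065 ]
side yellow [246.4 207. ] [237 199  19  18 241] [0.5095 0.1279 0.065 ]
side green [288.2 252. ] [279 245  20  16 248] [0.5435 0.0157 0.065 ]
side blue [266.  227.7] [257 221  19  15 226] [0.5265 0.0735 0.065 ]
[0.06067967 0.06024307 0.05691557]
jar base [0.53592132 0.44623108 0.        ] [0.54755557 0.49785862 0.1       ] tops
```

```bash
cat >>h.py <<'E'
a=np.arctan2(.0504,.1704)
Q=[0,np.cos(a/2),np.sin(a/2),0]
E
python3 - <<'E'
from h import *
from cell import bot
bot.command_gripper(0)
bot.goto([.561,-.0418,.2],Q)
s=bot.sense();c=bot.get_calibration("wrist");i=bot.snapshot("wrist")
cv2.imwrite("pics/w1.png",i[:,:,::-1])
print(s["t"],s["tcp_pos"],s["tool_rot"],s["joint_positions"].round(2) if hasattr(s["joint_positions"],'round') else s["joint_positions"],s["wrist_force"])
for q,(ce,st) in keys(i,(0,0,560,420)).items():print(q,ce.round(1),st,ray(c,ce,.067).round(4))
E
```

```text
3.8583 [ 0.56110945 -0.04348991  0.1998537 ] [ 2.92304095e-04  9.89875575e-01  1.41937482e-01 -1.09996213e-04] [ 0.5   0.38 -0.64  1.8   0.26  1.04  0.05] [-0.08404151 -0.47510282  0.43431142]
red [281.4 197.7] [265 181  34  34 868] [ 0.5584 -0.0427  0.067 ]
yellow [281.    1.2] [273   0  18   4  54] [0.5129 0.1129 0.067 ]
green [281.1 133.3] [264 116  35  35 930] [0.5416 0.0141 0.067 ]
blue [280.9  60.5] [ 263   41   37   40 1160] [0.5249 0.0711 0.067 ]
```

View pics/w1.png

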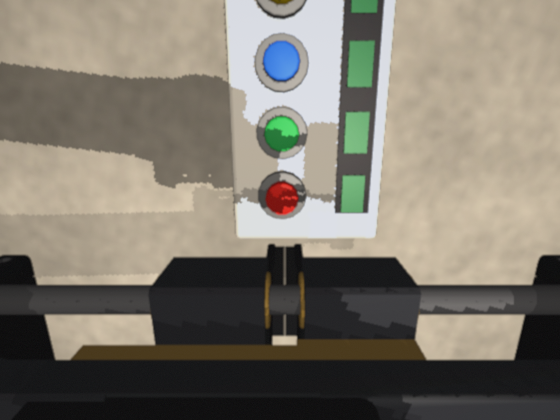

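The wrist view confirms the positions to about 2 mm: red (281,198), green (281,133), blue (281,60). Next I'll press red in steps and watch the force.

```bash
cat >>h.py <<'E'
POS={'red':(.560,-.0422),'yellow':(.5107,.129),'blue':(.526,.0725)}
def press(bot,k):
    x,y=POS[k];f0=None
    for z,fd in((.09,.15),(.0635,.04),(.0618,.03),(.0608,.02),(.060,.02)):
        bot.line_to([x,y,z],feed=fd)
        bot.wait(.15);s=bot.sense();f=s["wrist_force"][2]
        if f0 is None:f0=f
        print(k,round(s["t"],2),z,np.round(s["tcp_pos"],4),"dF",round(f-f0,2))
        if z<.063 and s["tcp_pos"][2]<.0612 or f-f0>10:break
    bot.line_to([x,y,.12],feed=.12);bot.wait(.2)
    s=bot.sense();print(" up",round(s["t"],2),np.round(s["tcp_pos"],4),round(s["wrist_force"][2]-f0,2))
E
python3 - <<'E'
from h import *
from cell import bot
press(bot,'red')
E
```

```text
red 4.94 0.09 [ 0.5608 -0.0422  0.0911] dF 0.0
red 5.9 0.0635 [ 0.5598 -0.0423  0.0637] dF 2.9
red 6.3 0.0618 [ 0.5599 -0.0423  0.0618] dF 3.2
red 6.7 0.0608 [ 0.5599 -0.0423  0.0614] dF 9.14
red 7.1 0.06 [ 0.5599 -0.0423  0.0613] dF 14.07
 up 7.95 [ 0.5594 -0.0422  0.119 ] -0.99
```

Red reached its stop, with the TCP at z = 0.0613 and the force rising sharply. It then released. Yellow and blue are next.

```bash
python3 - <<'E'
from h import *
from cell import bot
for k in('yellow','blue'):
    bot.line_to([*POS[k],.12],feed=.12)
    press(bot,k)
bot.line_to([*POS['blue'],.2]);
c=bot.get_calibration("wrist");cv2.imwrite("pics/w2.png",bot.snapshot("wrist")[:,:,::-1]);i=bot.snapshot("side");cv2.imwrite("pics/side2.png",i[:,:,::-1])
print(bot.sense()["t"],bot.sense()["wrist_force"])
E
```

```text
yellow 10.08 0.09 [0.5113 0.1292 0.0908] dF 0.0
yellow 11.05 0.0635 [0.5106 0.1289 0.0637] dF 3.33
yellow 11.45 0.0618 [0.5106 0.1289 0.0618] dF 4.5
yellow 11.85 0.0608 [0.5107 0.1289 0.0613] dF 7.81
yellow 12.25 0.06 [0.5107 0.1289 0.0612] dF 14.11
 up 13.1 [0.5101 0.1288 0.1191] -0.4
blue 14.24 0.09 [0.5266 0.0732 0.0909] dF 0.0
blue 15.21 0.0635 [0.5259 0.0724 0.0637] dF 2.0
blue 15.61 0.0618 [0.5259 0.0723 0.0618] dF 3.31
blue 16.01 0.0608 [0.526  0.0723 0.0614] dF 9.01
blue 16.41 0.06 [0.526  0.0724 0.0612] dF 13.36
 up 17.26 [0.5254 0.0724 0.1191] -0.15
18.0417 [-0.5182214  -0.11874317  0.01847735]
```

View pics/side2.png

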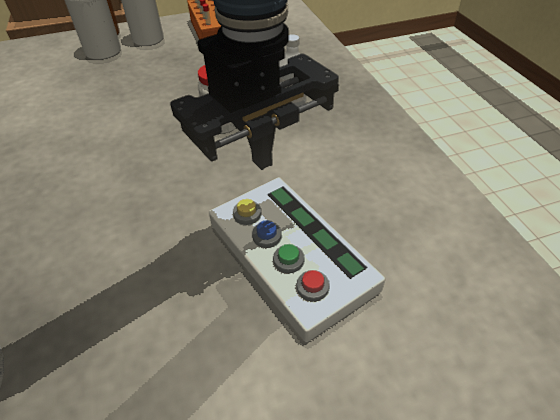

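The side view shows all four keys up at their original pixels: yellow (247,207), blue (266,230), green (288,254), red (313,282). The gripper is well clear, so I'm handing in.

```bash
python3 -c "
from cell import bot
bot.sign_off()"
```

```text
the job is handed in; nothing more can be done
```

I pressed red, then yellow, then blue with the shut fingers and handed the job in at about 18 s of the 38 s allowed. I never moved onto the green key.

- **Key positions:** The scene, side and wrist views agreed to about 3 mm. Neighbouring keys measured 57–61 mm apart, against the 60 mm given.
- **Presses:** Each key went down to its stop, with the fingertips at z ≈ 0.0612 m, about 7.8 mm of travel. The force rose to about 14 N there.
- **Releases:** I lifted the fingers to z ≈ 0.12 m after each press, and the wrist force fell back to within about 1 N of its earlier reading.
- **Last look:** In the final side view all four keys look up and are where they began, and the gripper is clear at z ≈ 0.20 m. I judged this by eye, without measuring key heights.

No check failed. The hand-in reports no verdict.

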